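# Clip the claw-backed brush tray onto the slotted uprights

### The job

Hang the blue tray with the steel claws on the slotted stand: put both claws into the pair of top slots and press the tray down until it has snapped past the red roller catch and sits fully home, then let go. Leave the green tray, which has no claws, where it is.

Things in the scene. Friction and masses are not known exactly. Their poses are not given: they have to be found in the camera images.
- tray: Loose blue tray 72x130x22 mm, 0.18 kg, standing upright; 72 mm high back plate. Origin: underside, mid width, on the plate's rear face; x points out of that face, z up. Yellow grip fin, 14 thick, y=0, x -60..-12, top z 100. At y -45/+45 a 6 wide steel claw: stub z 60..67, lip (front face x 8) down to z 46, then slanting to tip x 25, z 28. Between them 12 mm bar along y at x 8, z 42.
- stand: Fixed grey stand, two uprights 185 mm high with a top bar. Origin: on the bench, mid pair, in the uprights' front plane; x points front to back through the slots, z up. Top slots centred y -45/+45, 28 wide, z 120..177, sills 6 thick (x 0..6); lower slots unused. Home: stubs rest on sills, tray origin at x -2..0, z 60 of this frame, axes parallel; 11 mm sideways play.
- catch_point (a point): Centre of the red roller, 12 mm thick, 48 long, between the uprights (stand frame x 16, y 0, z 113 mm), at rest; axes as the stand's. It is sprung and gives way backwards. The tray's bar meets it from above about 20 mm before home; pressing the tray down with 5 to 15 N pushes the bar past, then it snaps back over the bar. The tray's weight alone does not.
- plain_tray: Loose green tray with a white fin, same size, shape and origin as the blue one, but with a plain back: no claws, no bar. Not needed; leave it where it is.
Mind the look-alikes: they are no part of the job. There is more than one size of the tray; the one meant has the size given above.

How it is judged:
At the end, for the whole second after the job is handed in: Blue tray hangs still and released, claws over the top slots' sills, bar below the roller: origin 54 to 65 mm up (home is 60), -10 to +6 mm from the front plane, within 16 mm of the middle, level and square within 10 degrees; green tray within 30 mm of its start (z of tray in the frame of stand between 0.054 and 0.065 m and x of tray in the frame of stand between -0.01 and 0.006 m and y of tray in the frame of stand between -0.016 and 0.016 m and angle between tray's own z axis and vertical below 0.18 rad and angle between the x axis of tray and the x axis of stand, either way round below 0.18 rad and linear speed of tray below 0.02 m/s and distance of plain_tray from where it was at the start of the episode below 0.03 m); the robot touches nothing.
It fails at once if the green tray is shoved or carried off (distance of plain_tray from where it was at the start of the episode above 0.03 m).
It also fails if it takes over 38 s, if anything falls off the work surface, if the arm or the gripper's body presses on something with over 40 N, if the wrist force passes 120 N, or if a joint passes its speed limit or range.

### The arm

A 6-joint arm with a two-finger parallel gripper is mounted at the origin on the work surface. World frame = base frame: x ahead of the robot, y to its left, z up, the work surface at z = 0. Lengths are in m, angles in rad, forces in N, time in s.
With the tool pointing down it reaches from about 0.375 to 0.975 m from the base axis. Payload 3.8 kg.
Tool frame: the origin (TCP) lies at the very end of the fingers, on their centre line; the grasp point (between the pads) lies 19 mm behind it; z points along the fingers, y is the direction in which the jaws open and shut (so a half turn about z gives the same grasp; the last joint's range is limited). The gripper opens to 85 mm and grips with 20 to 120 N. Pads are 22 mm wide; open, the fingers measure 114 mm over their backs; the gripper's body (76 mm by 85 mm) begins 54 mm behind the grasp point. The pads swing forward as they close: fully open they stand 13 mm farther back than shut.
Start: joints at [1.107, 0.264, 1.604, -0, 1.274, -0.037], TCP at [0.279, 0.614, 0.231] pointing down, gripper open.
Joint ranges: [-2.63, 2.63], [-0.94, 2.18], [0.31, 2.57], [-1.31, 4.45], [0, 2.66], [-2.55, 2.55]. Speed limits (rad/s): [2.57, 2.57, 3.14, 3.14, 3.14, 3.14].

### API

Orientations are given as a rotation vector (axis times angle).
In Python, from workcell import bot gives the robot as it stands.
- The arm moves only by the tool jog_arm, never from a script. Its argument "plan" is a list of rows, each an object of numbers: "claw": the closure, from 0 (fully open) to 1 (shut); "x", "y", "z": the shift along the tool's x, y, z in m; "turn": the turn about the tool's z in degrees. In form: [{"claw": .., "x": .., "y": .., "z": .., "turn": ..}, ...]. A call has 1 to 10 rows; each row shifts and turns the commanded pose from where the row before left it, along the tool's axes as they then stand; what a row does not reach is not made up. A row lasts 1/8 s, in which the tool goes at most 62.5 mm and 10.7 degrees, less where a joint would pass 70% of its speed; a pose out of reach is approached as far as the arm can. A call is refused whole if a number of a shift passes 0.0625 or a number of a turn 10.7, either way. A call with a gripper value outside its range is refused whole. The fingers move at their own pace and stop on an object; "newtons" is the grip in N (left out, the last holds). Time passes only in rows, so rows that do not move let the fingers close. It gives the time, the measured TCP pose, the force and the opening at its end, in the units of the state.
- bot.read_state(): the state, without advancing time (a new reading comes with each control period).
- bot.read_camera(name): name is "scene" or "top"; returns the picture (480x640x3 uint8, red, green, blue); there is no depth.
- bot.camera_params(name): a dict with "fx", "fy", "cx", "cy" (pixels), "world_to_cam" (4x4, takes a point from world to camera coordinates). Camera axes: x right, y up, looking along -z (the intrinsics and any distortion apply to the point x, -y, -z); pixel columns grow to the right and rows downward; lengths in m; the calibration is good to about 2 mm. A picture is of the moment at which its call begins. camera_params takes no time and is no camera call.
- bot.finish_job(): hands the job in, once; it reports no verdict.
The state is a dict: "time": time; "q": joint angles; "joint_vel": joint speeds; "joint_torque": joint torques, N m; "tool_pos": TCP position; "tcp_rot": TCP orientation; "wrist_force": force on the tool from outside, world axes, zero at the start; "torque": the same for the moment, N m; "width": opening from 0.0 (shut) to 1.0 (fully open).
Only numpy, scipy, OpenCV 4.12 (cv2) and the standard library are available. Lean on these libraries where they do the work, as an engineer would, in place of code of your own. Each camera call takes 0.05 s, during which the arm holds its last target. There are 200 camera calls.

## Working session

There is one attempt and no reset: what is moved stays moved. The work goes in short steps, Python scripts to look and compute and a tool call to move; the robot and the scene stay as the last step left them, time stands still between calls to the robot, and variables do not carry over. Pictures are saved under pics/ and viewed, about 8 in all and at most 12, crops included, and the job is handed in when it is done.

Besides the shell and the picture viewer there is one more tool, called after "Call:" by a JSON object that holds its "api" and its "payload", one argument or row to a line. jog_arm: Moves the arm, as the interface text tells. Its arguments: {"type":"object","properties":{"plan":{"type":"array","items":{"type":"object","properties":{"claw":{"type":"number"},"x":{"type":"number"},"y":{"type":"number"},"z":{"type":"number"},"turn":{"type":"number"}}}},"newtons":{"type":"number"}},"required":["plan"]}

```bash
mkdir -p pics; python3 - <<'E'
from workcell import bot
import cv2,numpy as np
for n in("scene","top"):
    im=bot.read_camera(n); cv2.imwrite(f"pics/{n}0.png",im[:,:,::-1]); p=bot.camera_params(n); print(n,{k:(np.round(v,3).tolist()) for k,v in p.items()})
s=bot.read_state(); print(s)
E
```

```text
scene {'fx': 585.548, 'fy': 585.548, 'cx': 319.506, 'cy': 241.233, 'world_to_cam': [[-0.641, 0.768, -0.009, 0.346], [-0.565, -0.463, 0.683, 0.201], [0.52, 0.443, 0.73, -1.447], [0.0, 0.0, 0.0, 1.0]]}
top {'fx': 513.544, 'fy': 513.544, 'cx': 319.27, 'cy': 236.156, 'world_to_cam': [[-0.02, -1.0, -0.006, -0.011], [0.992, -0.021, 0.125, -0.532], [-0.125, -0.003, 0.992, -0.941], [0.0, 0.0, 0.0, 1.0]]}
{'time': 0.1, 'q': array([ 1.10710596e+00,  2.64696346e-01,  1.60525127e+00,  2.71591525e-05,
        1.27370124e+00, -3.69045539e-02]), 'joint_vel': array([ 0.00134835, -0.0002732 , -0.00182722, -0.00081811, -0.00108609,
       -0.00110844]), 'joint_torque': array([ 7.24890833e-04, -5.16710079e+01, -3.68589485e+01, -2.30203595e-04,
        6.43857638e-03,  2.31984262e-05]), 'tool_pos': array([0.27911223, 0.61385832, 0.23006657]), 'tcp_rot': array([-0.66521599, -3.06980855,  0.0031186 ]), 'wrist_force': array([ 0.15081191,  0.12610461, -0.39115736]), 'torque': array([0.00698541, 0.01571796, 0.05538693]), 'width': 1.004437808090127}
```

View pics/scene0.png

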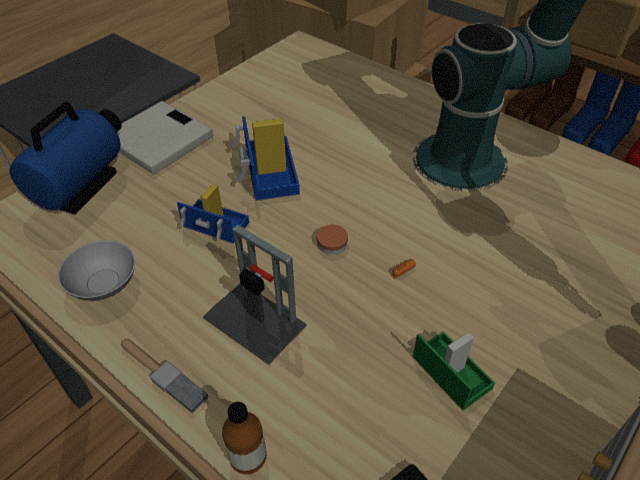

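View pics/top0.png

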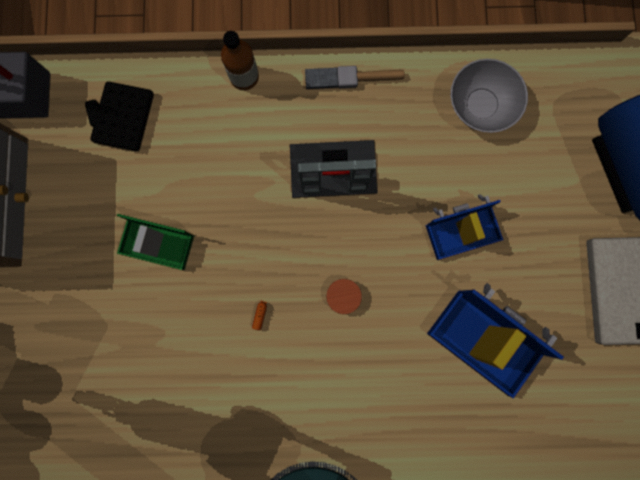

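The two pictures show two blue trays. The smaller one, at top (465,230), has a plate about 73 px long, roughly 130 mm, so it is the target. The larger one at (495,340) is a look-alike. The stand is at (335,168) with its back facing +x, and the green tray is at (155,242).

```bash
python3 - <<'E'
import cv2,numpy as np
t=cv2.imread("pics/top0.png");s=cv2.imread("pics/scene0.png")
r=lambda a:cv2.resize(a,(400,300),interpolation=cv2.INTER_CUBIC)
a=np.vstack([np.hstack([r(t[190:265,415:515]),r(t[130:205,285:385])]),np.hstack([r(s[175:250,165:265]),r(s[220:325,195:335])])])
cv2.imwrite("pics/crop1.png",cv2.convertScaleAbs(a,alpha=1.7))
E
```

```text
(no output)
```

View pics/crop1.png

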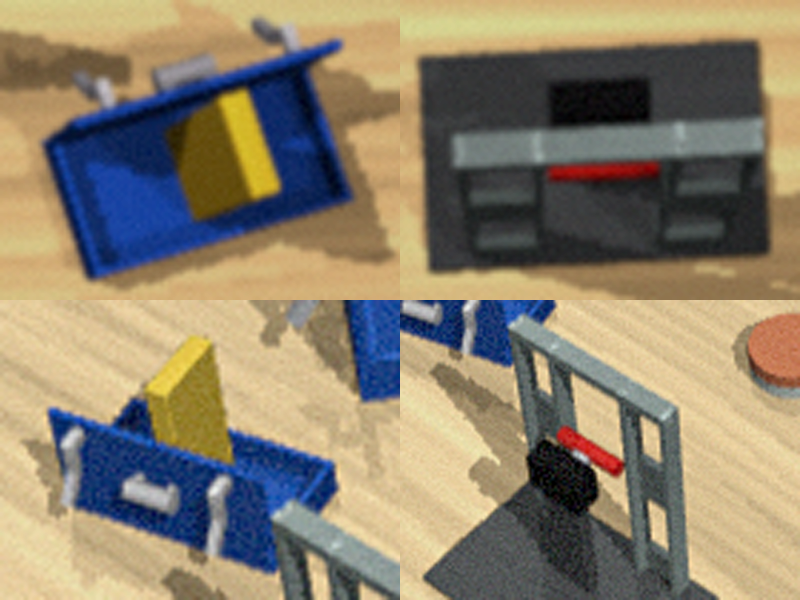

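The crops show the tray's fin and claws, and the stand's top bar and roller. I read pixel corners off them for the triangulation below.

```bash
cat > h.py <<'E'
from workcell import bot
import numpy as np,cv2
def ray(n,u,v):
    p=bot.camera_params(n);M=np.array(p["world_to_cam"]);R=M[:3,:3];c=-R.T@M[:3,3]
    d=R.T@np.array([(u-p["cx"])/p["fx"],-(v-p["cy"])/p["fy"],-1]);return c,d/np.linalg.norm(d)
def onz(n,uv,z):
    c,d=ray(n,*uv);return c+d*(z-c[2])/d[2]
def tri(a,b):
    A=np.zeros((3,3));B=np.zeros(3)
    for c,d in(ray("top",*a),ray("scene",*b)):
        P=np.eye(3)-np.outer(d,d);A+=P;B+=P@c
    return np.linalg.solve(A,B)
def proj(n,X):
    p=bot.camera_params(n);M=np.array(p["world_to_cam"]);q=M[:3,:3]@X+M[:3,3]
    return np.array([p["cx"]-p["fx"]*q[0]/q[2],p["cy"]+p["fy"]*q[1]/q[2]])
E
python3 - <<'E'
from h import *
np.set_printoptions(precision=4,suppress=True)
T=lambda x,y:(415+x/4-.4,190+y/4-.4)
T2=lambda x,y:(285+(x-400)/4-.4,130+y/4-.4)
S=lambda x,y:(165+x/4-.4,175+(y-300)/4-.4)
S4=lambda x,y:(195+(x-400)/2.857-.4,220+(y-300)/2.857-.4)
def yaw(v): return np.degrees(np.arctan2(v[1],v[0]))
a,b,c,d=[onz("top",T(*p),.1) for p in((220,101),(246,88),(280,188),(252,201))]
print("fin top",a,b,c,d,"c",(a+b+c+d)/4,"yaw",yaw(a-d),yaw(b-c))
print("fin scene",[onz("scene",S(*p),.1) for p in((150,390),(195,340),(210,342),(165,398))])
l,r=onz("top",T(72,122),.072),onz("top",T(341,42),.072);print("plate",l,r,np.linalg.norm(l-r),yaw(l-r)-90)
l,r=onz("top",T(95,278),.022),onz("top",T(352,198),.022);print("front rim",l,r,np.linalg.norm(l-r),yaw(l-r)-90)
print("plate scene",onz("scene",S(50,410),.072))
def red(n):
    im=cv2.imread(f"pics/{n}0.png").astype(int);m=((im[:,:,2]>90)&(im[:,:,1]<40)&(im[:,:,0]<50)).astype(np.uint8)
    for i,c in enumerate(cv2.connectedComponentsWithStats(m)[2]): 
        if i and c[4]>15: print(n,c,cv2.connectedComponentsWithStats(m)[3][i])
red("top");red("scene")
pts=[("FL",(454,165),None),("BL",(454,135),None),("FR",(762,150),None),("BR",(762,120),None)]
for nme,p,_ in pts: print(nme,onz("top",T2(*p),.185))
for p in((512,325),(525,318),(660,415),(677,405)): print("scene bar",onz("scene",S4(*p),.185))
for p in((420,58),(757,42),(770,250),(430,270)): print("base",onz("top",T2(*p),.006))
E
```

```text
fin top [ 0.5556 -0.2889  0.1   ] [ 0.5612 -0.3007  0.1   ] [ 0.5163 -0.3131  0.1   ] [ 0.5108 -0.3004  0.1   ] c [ 0.536  -0.3008  0.1   ] yaw 14.414330768129552 15.357294946225347
fin scene [array([ 0.5597, -0.2994,  0.1   ]), array([ 0.5179, -0.31  ,  0.1   ]), array([ 0.514 , -0.3027,  0.1   ]), array([ 0.5589, -0.2888,  0.1   ])]
plate [ 0.5519 -0.2292  0.072 ] [ 0.5864 -0.354   0.072 ] 0.12950751002916247 15.43171920116228
front rim [ 0.4842 -0.2475  0.022 ] [ 0.52   -0.3721  0.022 ] 0.12964332350110147 16.021112968476416
plate scene [ 0.5862 -0.3551  0.072 ]
top [326 172  15   2  16] [332.625  172.0625]
scene [250 265  22  15 111] [260.4234 271.6847]
FL [0.6202 0.0101 0.185 ]
BL [0.6327 0.0099 0.185 ]
FR [ 0.6237 -0.1152  0.185 ]
BR [ 0.6362 -0.1156  0.185 ]
scene bar [ 0.6341 -0.1159  0.185 ]
scene bar [ 0.6247 -0.114   0.185 ]
scene bar [0.6309 0.0044 0.185 ]
scene bar [0.6187 0.0069 0.185 ]
base [0.7214 0.0339 0.006 ]
base [ 0.7259 -0.1343  0.006 ]
base [ 0.6201 -0.1372  0.006 ]
base [0.6137 0.0304 0.006 ]
```

Call:
{"api": "jog_arm", "payload": {
  "plan": [
    {"claw": 0, "x": 0, "y": 0, "z": -0.05, "turn": 0},
    {"claw": 0, "x": -0.035, "y": -0.041},
    {"claw": 0, "x": -0.035, "y": -0.041},
    {"claw": 0, "x": -0.035, "y": -0.041},
    {"claw": 0, "x": -0.035, "y": -0.041},
    {"claw": 0, "x": -0.035, "y": -0.041},
    {"claw": 0, "x": -0.035, "y": -0.041},
    {"claw": 0, "x": -0.035, "y": -0.041},
    {"claw": 0, "x": -0.035, "y": -0.041},
    {"claw": 0, "x": -0.035, "y": -0.041}
  ],
  "newtons": 110
}}

```text
schema error: expected keys claw, x, y, z, turn
```

Call:
{"api": "jog_arm", "payload": {
  "plan": [
    {"claw": 0, "x": -0.035, "y": -0.041},
    {"claw": 0, "x": -0.035, "y": -0.041},
    {"claw": 0, "x": -0.035, "y": -0.041},
    {"claw": 0, "x": -0.035, "y": -0.041},
    {"claw": 0, "x": -0.035, "y": -0.041},
    {"claw": 0, "x": -0.035, "y": -0.041},
    {"claw": 0, "x": -0.035, "y": -0.041},
    {"claw": 0, "x": -0.035, "y": -0.041},
    {"claw": 0, "turn": 10},
    {"claw": 0, "turn": 10}
  ]
}}

```text
schema error: expected keys claw, x, y, z, turn
```

Call:
{"api": "jog_arm", "payload": {
  "plan": [
    {"claw": 0, "turn": 10},
    {"claw": 0, "turn": 10},
    {"claw": 0, "turn": 10},
    {"claw": 0, "turn": 10},
    {"claw": 0, "turn": 10},
    {"claw": 0, "turn": 10},
    {"claw": 0, "turn": 10},
    {"claw": 0, "turn": 10},
    {"claw": 0, "turn": 10},
    {"claw": 0, "turn": 10}
  ]
}}

```text
schema error: expected keys claw, x, y, z, turn
```

Call:
{"api": "jog_arm", "payload": {
  "plan": [
    {"claw": 0, "turn": 10},
    {"claw": 0, "turn": 10},
    {"claw": 0}
  ]
}}

```text
schema error: expected keys claw, x, y, z, turn
```

All keys are required in each row.

Call:
{"api": "jog_arm", "payload": {
  "plan": [
    {"claw": 0, "x": 0, "y": 0, "z": -0.05, "turn": 0},
    {"claw": 0, "x": -0.035, "y": -0.041, "z": 0, "turn": 0},
    {"claw": 0, "x": -0.035, "y": -0.041, "z": 0, "turn": 0},
    {"claw": 0, "x": -0.035, "y": -0.041, "z": 0, "turn": 0},
    {"claw": 0, "x": -0.035, "y": -0.041, "z": 0, "turn": 0},
    {"claw": 0, "x": -0.035, "y": -0.041, "z": 0, "turn": 0},
    {"claw": 0, "x": -0.035, "y": -0.041, "z": 0, "turn": 0},
    {"claw": 0, "x": -0.035, "y": -0.041, "z": 0, "turn": 0},
    {"claw": 0, "x": -0.035, "y": -0.041, "z": 0, "turn": 0},
    {"claw": 0, "x": -0.035, "y": -0.041, "z": 0, "turn": 0}
  ],
  "newtons": 110
}}

```text
time: 1.35
tool_pos: [0.4133, 0.1464, 0.281]
tcp_rot: [0.665, 3.07, -0.0]
wrist_force: [1.2, -0.2, -0.0]
width: 0.999
```

Call:
{"api": "jog_arm", "payload": {
  "plan": [
    {"claw": 0, "x": -0.035, "y": -0.041, "z": 0, "turn": 0},
    {"claw": 0, "x": -0.035, "y": -0.041, "z": 0, "turn": 0},
    {"claw": 0, "x": -0.035, "y": -0.041, "z": 0, "turn": 0},
    {"claw": 0, "x": -0.035, "y": -0.041, "z": 0, "turn": 0},
    {"claw": 0, "x": -0.035, "y": -0.041, "z": 0, "turn": 0},
    {"claw": 0, "x": -0.035, "y": -0.041, "z": 0, "turn": 0},
    {"claw": 0, "x": -0.035, "y": -0.041, "z": 0, "turn": 0},
    {"claw": 0, "x": -0.035, "y": -0.041, "z": 0, "turn": 0},
    {"claw": 0, "x": 0, "y": 0, "z": 0, "turn": 10},
    {"claw": 0, "x": 0, "y": 0, "z": 0, "turn": 10}
  ]
}}

```text
time: 2.6
tool_pos: [0.5321, -0.2672, 0.2801]
tcp_rot: [-1.198, -2.902, -0.0]
wrist_force: [-0.2, 0.6, 0.3]
width: 1.0
```

Call:
{"api": "jog_arm", "payload": {
  "plan": [
    {"claw": 0, "x": 0, "y": 0, "z": 0, "turn": 10},
    {"claw": 0, "x": 0, "y": 0, "z": 0, "turn": 10},
    {"claw": 0, "x": 0, "y": 0, "z": 0, "turn": 10},
    {"claw": 0, "x": 0, "y": 0, "z": 0, "turn": 10},
    {"claw": 0, "x": 0, "y": 0, "z": 0, "turn": 10},
    {"claw": 0, "x": 0, "y": 0, "z": 0, "turn": 10},
    {"claw": 0, "x": 0, "y": 0, "z": 0, "turn": 10},
    {"claw": 0, "x": 0, "y": 0, "z": 0, "turn": 10},
    {"claw": 0, "x": 0, "y": 0, "z": 0, "turn": 10},
    {"claw": 0, "x": 0, "y": 0, "z": 0, "turn": 10}
  ]
}}

```text
time: 3.85
tool_pos: [0.5322, -0.2662, 0.2806]
tcp_rot: [-2.994, -0.95, 0.001]
wrist_force: [-0.6, -0.3, 0.2]
width: 1.004
```

Call:
{"api": "jog_arm", "payload": {
  "plan": [
    {"claw": 0, "x": 0, "y": 0, "z": 0, "turn": 10},
    {"claw": 0, "x": 0, "y": 0, "z": 0, "turn": 10},
    {"claw": 0, "x": 0, "y": 0, "z": 0, "turn": 0}
  ]
}}

```text
time: 4.22
tool_pos: [0.5322, -0.2661, 0.2807]
tcp_rot: [-3.112, -0.428, 0.001]
wrist_force: [-0.6, -0.7, -0.2]
width: 1.002
```

Call:
{"api": "jog_arm", "payload": {
  "plan": [
    {"claw": 0, "x": 0, "y": 0.035, "z": 0.02, "turn": 0},
    {"claw": 0, "x": 0, "y": 0, "z": 0.04, "turn": 0},
    {"claw": 0, "x": 0, "y": 0, "z": 0.04, "turn": 0},
    {"claw": 0, "x": 0, "y": 0, "z": 0.04, "turn": 0},
    {"claw": 0, "x": 0, "y": 0, "z": 0.04, "turn": 0},
    {"claw": 0, "x": 0, "y": 0, "z": 0.025, "turn": 0},
    {"claw": 0, "x": 0, "y": 0, "z": 0.012, "turn": 0},
    {"claw": 0, "x": 0, "y": 0, "z": 0, "turn": 0}
  ]
}}

```text
time: 5.22
tool_pos: [0.5414, -0.2998, 0.0635]
tcp_rot: [-3.111, -0.427, 0.002]
wrist_force: [-0.7, -0.1, 0.7]
width: 0.999
```

```bash
python3 - <<'E'
from h import *
a=[cv2.resize(bot.read_camera("scene")[130:280,130:330,::-1],(400,300)),cv2.resize(bot.read_camera("top")[150:300,380:580,::-1],(400,300))]
cv2.imwrite("pics/g1.png",cv2.convertScaleAbs(np.hstack(a),alpha=1.6)); print(bot.read_state()["tool_pos"])
# roller check
print(tri((332.6+3.5,172.06-.7),(260.4,271.7)))
E
```

```text
[ 0.54277354 -0.30057819  0.06551792]
[ 0.63672795 -0.05487402  0.11457469]
```

View pics/g1.png

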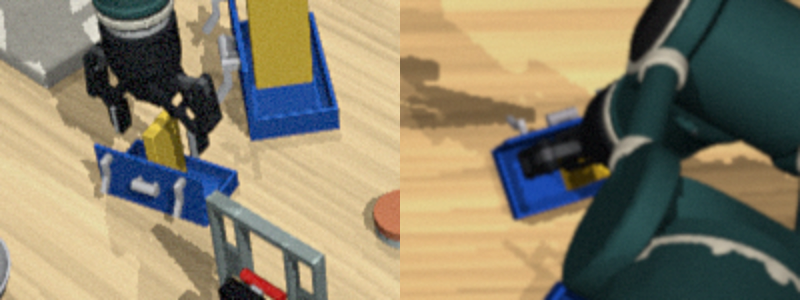

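The fingers straddle the yellow fin, at about (165,140) in the left half. The roller triangulates to about (0.637, -0.055), which agrees with a stand front plane at x≈0.621. I'll close and lift now.

Call:
{"api": "jog_arm", "payload": {
  "plan": [
    {"claw": 1, "x": 0, "y": 0, "z": 0, "turn": 0},
    {"claw": 1, "x": 0, "y": 0, "z": 0, "turn": 0},
    {"claw": 1, "x": 0, "y": 0, "z": 0, "turn": 0},
    {"claw": 1, "x": 0, "y": 0, "z": 0, "turn": 0},
    {"claw": 1, "x": 0, "y": 0, "z": 0, "turn": 0},
    {"claw": 1, "x": 0, "y": 0, "z": 0, "turn": 0},
    {"claw": 1, "x": 0, "y": 0, "z": 0, "turn": 0},
    {"claw": 1, "x": 0, "y": 0, "z": 0, "turn": 0}
  ],
  "newtons": 110
}}

```text
time: 6.32
tool_pos: [0.5421, -0.3003, 0.0646]
tcp_rot: [3.112, 0.425, 0.001]
wrist_force: [-1.3, -1.6, 3.4]
width: 0.15
```

Call:
{"api": "jog_arm", "payload": {
  "plan": [
    {"claw": 1, "x": 0, "y": 0, "z": -0.01, "turn": 0},
    {"claw": 1, "x": -0.01, "y": 0, "z": -0.03, "turn": 0},
    {"claw": 1, "x": -0.03, "y": 0, "z": -0.03, "turn": 0},
    {"claw": 1, "x": -0.03, "y": 0, "z": -0.03, "turn": 0},
    {"claw": 1, "x": 0, "y": 0, "z": 0, "turn": 0}
  ]
}}

```text
time: 6.95
tool_pos: [0.4746, -0.32, 0.167]
tcp_rot: [3.11, 0.422, 0.005]
wrist_force: [0.6, -1.0, -2.0]
width: 0.151
```

Call:
{"api": "jog_arm", "payload": {
  "plan": [
    {"claw": 1, "x": 0, "y": 0, "z": 0, "turn": 7},
    {"claw": 1, "x": 0, "y": 0, "z": 0, "turn": 7},
    {"claw": 1, "x": 0, "y": -0.038, "z": 0, "turn": 0},
    {"claw": 1, "x": 0, "y": -0.038, "z": 0, "turn": 0},
    {"claw": 1, "x": 0, "y": -0.038, "z": 0, "turn": 0},
    {"claw": 1, "x": 0, "y": -0.038, "z": 0, "turn": 0},
    {"claw": 1, "x": 0.02, "y": -0.038, "z": 0, "turn": 0},
    {"claw": 1, "x": 0.02, "y": -0.038, "z": 0, "turn": 0},
    {"claw": 1, "x": 0.02, "y": -0.035, "z": 0, "turn": 0},
    {"claw": 1, "x": 0.02, "y": 0, "z": 0, "turn": 0}
  ]
}}

```text
time: 8.2
tool_pos: [0.5471, -0.0503, 0.1623]
tcp_rot: [-3.14, -0.048, 0.005]
wrist_force: [-0.0, -1.0, -2.1]
width: 0.147
```

Call:
{"api": "jog_arm", "payload": {
  "plan": [
    {"claw": 1, "x": 0, "y": 0, "z": 0, "turn": 0},
    {"claw": 1, "x": 0, "y": 0, "z": 0, "turn": 0}
  ]
}}

```text
time: 8.45
tool_pos: [0.5463, -0.0534, 0.1628]
tcp_rot: [-3.141, -0.043, 0.005]
wrist_force: [0.0, 0.3, -3.0]
width: 0.148
```

```bash
python3 - <<'E'
from h import *
s=bot.read_camera("scene");t=bot.read_camera("top");cv2.imwrite("pics/s2.png",s[:,:,::-1]);cv2.imwrite("pics/t2.png",t[:,:,::-1])
a=[cv2.resize(s[200:320,200:300,::-1],(400,480),interpolation=cv2.INTER_CUBIC),cv2.resize(t[110:230,285:385,::-1],(400,480),interpolation=cv2.INTER_CUBIC)]
cv2.imwrite("pics/p2.png",cv2.convertScaleAbs(np.hstack(a),alpha=1.6)); r=bot.read_state();print(r["tool_pos"],r["tcp_rot"],r["width"])
E
```

```text
[ 0.54628217 -0.05386598  0.16341552] [-3.14101411e+00 -4.14904167e-02  2.92236559e-03] 0.14603891111884262
```

View pics/p2.png

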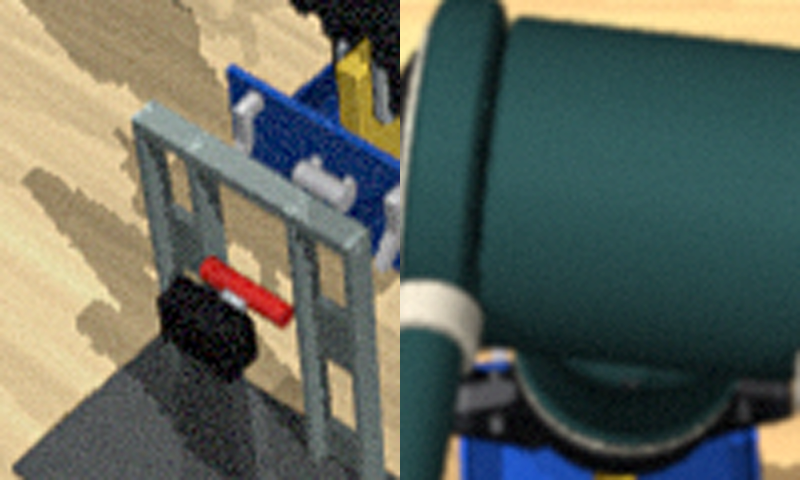

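The left half shows the tray in front of the stand with the left claw at (242,125) and the bar at (324,182). The top view is covered by the arm. I'll check the held pose against projected model points.

```bash
python3 - <<'E'
from h import *
s=bot.read_state();a=np.radians(1.5);c=np.array([[np.cos(a),-np.sin(a),0],[np.sin(a),np.cos(a),0],[0,0,1]])
O=np.array([.5463,-.0538,.1634])+c@[.030,0,-.0646]
for n,l,px in(("corner",[0,-.065,.072],(257.1,216.1)),("bar",[.008,0,.042],(280.6,245.1)),("tipL",[.025,-.045,.028],(259.9,238.4)),("stubL",[.012,-.045,.067],(261.5,224)),("tipR",[.025,.045,.028],(295.7,266))):
    X=O+c@np.array(l);print(n,proj("scene",X).round(1),px)
# stand check corners
for l in([0,-.063,.185],[0,.063,.185],[.012,-.063,.185]):
    print(proj("scene",np.array([.622,-.053,0])+c@np.array(l)).round(1))
E
```

```text
corner [255.8 216.3] (257.1, 216.1)
bar [280.7 246. ] (280.6, 245.1)
tipL [256.7 245.4] (259.9, 238.4)
stubL [259.7 226.7] (261.5, 224)
tipR [294.  268.2] (295.7, 266)
[238.  225.1]
[292.3 257.8]
[233.3 228.9]
```

Call:
{"api": "jog_arm", "payload": {
  "plan": [
    {"claw": 1, "x": 0.01, "y": 0, "z": 0, "turn": 0},
    {"claw": 1, "x": 0.01, "y": 0, "z": 0, "turn": 0},
    {"claw": 1, "x": 0.01, "y": 0, "z": 0, "turn": 0},
    {"claw": 1, "x": 0.008, "y": 0, "z": 0, "turn": 0},
    {"claw": 1, "x": 0.003, "y": 0, "z": 0, "turn": 0},
    {"claw": 1, "x": 0, "y": 0, "z": 0, "turn": 0},
    {"claw": 1, "x": 0, "y": 0, "z": 0, "turn": 0}
  ]
}}

```text
time: 9.43
tool_pos: [0.588, -0.0526, 0.1641]
tcp_rot: [-3.141, -0.042, 0.001]
wrist_force: [0.1, -0.2, -2.8]
width: 0.153
```

```bash
python3 - <<'E'
from h import *
s=bot.read_camera("scene")
cv2.imwrite("pics/p3.png",cv2.convertScaleAbs(cv2.resize(s[195:315,200:320,::-1],(600,600),interpolation=cv2.INTER_CUBIC),alpha=1.6)); r=bot.read_state();print(r["tool_pos"],r["tcp_rot"],r["wrist_force"])
E
```

```text
[ 0.58799417 -0.05262551  0.16419722] [-3.14129624e+00 -4.24263637e-02  5.69509430e-04] [ 0.3816067   0.25209187 -1.43140918]
```

View pics/p3.png

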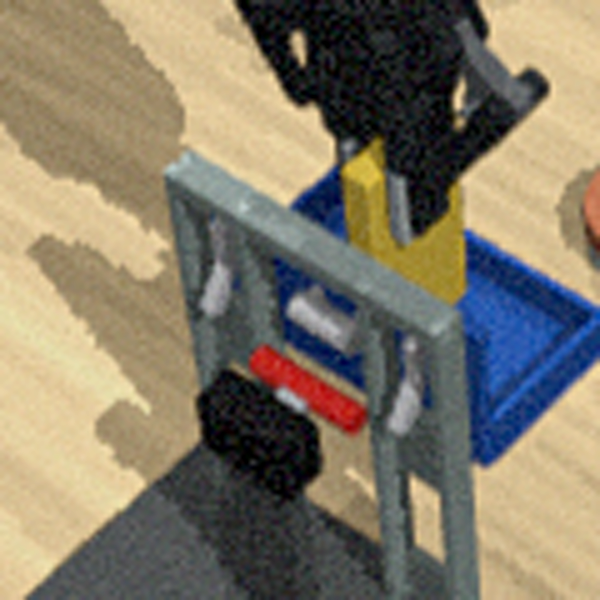

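Both claws are through the top slots, at (215,265) and (405,385) in the crop. Next I ease forward until the plate just touches.

Call:
{"api": "jog_arm", "payload": {
  "plan": [
    {"claw": 1, "x": 0.002, "y": 0, "z": 0, "turn": 0},
    {"claw": 1, "x": 0.001, "y": 0, "z": 0, "turn": 0},
    {"claw": 1, "x": 0, "y": 0, "z": 0, "turn": 0}
  ]
}}

```text
time: 9.85
tool_pos: [0.591, -0.0526, 0.1643]
tcp_rot: [3.141, 0.043, -0.001]
wrist_force: [-1.6, -0.4, -1.9]
width: 0.151
```

Call:
{"api": "jog_arm", "payload": {
  "plan": [
    {"claw": 1, "x": 0.001, "y": 0, "z": 0, "turn": 0},
    {"claw": 1, "x": 0, "y": 0, "z": 0, "turn": 0},
    {"claw": 1, "x": 0, "y": 0, "z": 0, "turn": 0}
  ]
}}

```text
time: 10.22
tool_pos: [0.591, -0.0526, 0.1641]
tcp_rot: [3.141, 0.043, -0.005]
wrist_force: [-5.4, -0.0, 0.8]
width: 0.152
```

Contact shows as -5 N in x at TCP x≈0.591. I'll back off about 1 mm and lower.

Call:
{"api": "jog_arm", "payload": {
  "plan": [
    {"claw": 1, "x": -0.0015, "y": 0, "z": 0, "turn": 0},
    {"claw": 1, "x": 0, "y": 0, "z": 0.005, "turn": 0},
    {"claw": 1, "x": 0, "y": 0, "z": 0.005, "turn": 0},
    {"claw": 1, "x": 0, "y": 0, "z": 0.005, "turn": 0},
    {"claw": 1, "x": 0, "y": 0, "z": 0, "turn": 0}
  ]
}}

```text
time: 10.85
tool_pos: [0.5908, -0.0525, 0.1485]
tcp_rot: [-3.141, -0.042, 0.001]
wrist_force: [-0.3, -0.2, -2.3]
width: 0.148
```

Call:
{"api": "jog_arm", "payload": {
  "plan": [
    {"claw": 1, "x": 0, "y": 0, "z": 0.004, "turn": 0},
    {"claw": 1, "x": 0, "y": 0, "z": 0.003, "turn": 0},
    {"claw": 1, "x": 0, "y": 0, "z": 0, "turn": 0}
  ]
}}

```text
time: 11.22
tool_pos: [0.5898, -0.0526, 0.1419]
tcp_rot: [-3.141, -0.042, 0.003]
wrist_force: [-4.8, -0.3, -0.2]
width: 0.146
```

Call:
{"api": "jog_arm", "payload": {
  "plan": [
    {"claw": 1, "x": 0, "y": 0, "z": 0.003, "turn": 0},
    {"claw": 1, "x": 0, "y": 0, "z": 0.003, "turn": 0},
    {"claw": 1, "x": 0, "y": 0, "z": 0, "turn": 0}
  ]
}}

```text
time: 11.6
tool_pos: [0.5893, -0.0526, 0.1348]
tcp_rot: [-3.141, -0.042, 0.005]
wrist_force: [-5.6, -0.0, -2.9]
width: 0.145
```

Call:
{"api": "jog_arm", "payload": {
  "plan": [
    {"claw": 1, "x": 0, "y": 0, "z": 0.003, "turn": 0},
    {"claw": 1, "x": 0, "y": 0, "z": 0.003, "turn": 0},
    {"claw": 1, "x": 0, "y": 0, "z": 0, "turn": 0}
  ]
}}

```text
time: 11.98
tool_pos: [0.5899, -0.0526, 0.129]
tcp_rot: [-3.141, -0.042, 0.003]
wrist_force: [-4.3, -1.0, -6.1]
width: 0.153
```

Call:
{"api": "jog_arm", "payload": {
  "plan": [
    {"claw": 1, "x": 0, "y": 0, "z": 0.002, "turn": 0},
    {"claw": 1, "x": 0, "y": 0, "z": 0.002, "turn": 0},
    {"claw": 1, "x": 0, "y": 0, "z": 0, "turn": 0}
  ]
}}

```text
time: 12.35
tool_pos: [0.591, -0.0526, 0.1266]
tcp_rot: [3.141, 0.043, 0.001]
wrist_force: [-4.9, -0.8, -3.8]
width: 0.148
```

```bash
python3 - <<'E'
from h import *
s=bot.read_camera("scene")
cv2.imwrite("pics/p4.png",cv2.convertScaleAbs(cv2.resize(s[195:315,200:320,::-1],(600,600),interpolation=cv2.INTER_CUBIC),alpha=1.6)); r=bot.read_state();print(r["tool_pos"],r["tcp_rot"],r["wrist_force"])
E
```

```text
[ 0.59106227 -0.05259259  0.12659576] [3.14117903e+00 4.28749675e-02 8.90866868e-04] [-5.53314034 -0.58167339 -2.64711642]
```

View pics/p4.png

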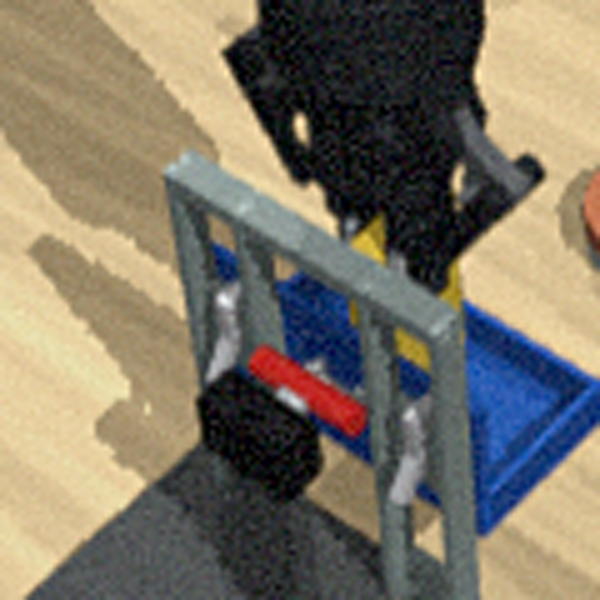

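The claws have dropped about 12 px, which matches the commanded 37 mm. The roller is back at its rest position, in front of and above the bar. I'll press the last few mm onto the sills.

Call:
{"api": "jog_arm", "payload": {
  "plan": [
    {"claw": 1, "x": 0, "y": 0, "z": 0.002, "turn": 0},
    {"claw": 1, "x": 0, "y": 0, "z": 0, "turn": 0},
    {"claw": 1, "x": 0, "y": 0, "z": 0, "turn": 0}
  ]
}}

```text
time: 12.78
tool_pos: [0.591, -0.0526, 0.1252]
tcp_rot: [3.141, 0.043, 0.001]
wrist_force: [-6.2, -0.6, -0.8]
width: 0.146
```

Call:
{"api": "jog_arm", "payload": {
  "plan": [
    {"claw": 1, "x": 0, "y": 0, "z": 0.002, "turn": 0},
    {"claw": 1, "x": 0, "y": 0, "z": 0, "turn": 0},
    {"claw": 1, "x": 0, "y": 0, "z": 0, "turn": 0}
  ]
}}

```text
time: 13.15
tool_pos: [0.591, -0.0526, 0.1245]
tcp_rot: [3.141, 0.043, 0.001]
wrist_force: [-10.4, -0.3, 6.3]
width: 0.149
```

Call:
{"api": "jog_arm", "payload": {
  "plan": [
    {"claw": 1, "x": 0, "y": 0, "z": 0.002, "turn": 0},
    {"claw": 1, "x": 0, "y": 0, "z": 0, "turn": 0},
    {"claw": 1, "x": 0, "y": 0, "z": 0, "turn": 0}
  ]
}}

```text
time: 13.52
tool_pos: [0.591, -0.0526, 0.1244]
tcp_rot: [3.141, 0.043, 0.001]
wrist_force: [-15.1, 0.2, 15.5]
width: 0.149
```

```bash
python3 - <<'E'
from h import *
s=bot.read_camera("scene");cv2.imwrite("pics/s5.png",s[:,:,::-1]);r=bot.read_state();print(r["tool_pos"],r["wrist_force"])
E
```

```text
[ 0.59102946 -0.05262415  0.12439856] [-14.9131129    1.97826144  14.78203827]
```

The stop is hard: z no longer moves at about 17 N. I'll unload, open, and rise straight up.

Call:
{"api": "jog_arm", "payload": {
  "plan": [
    {"claw": 1, "x": -0.001, "y": 0, "z": -0.004, "turn": 0},
    {"claw": 0, "x": 0, "y": 0, "z": 0, "turn": 0},
    {"claw": 0, "x": 0, "y": 0, "z": 0, "turn": 0},
    {"claw": 0, "x": 0, "y": 0, "z": 0, "turn": 0},
    {"claw": 0, "x": 0, "y": 0, "z": 0, "turn": 0},
    {"claw": 0, "x": 0, "y": 0, "z": 0, "turn": 0},
    {"claw": 0, "x": 0, "y": 0, "z": 0, "turn": 0},
    {"claw": 0, "x": 0, "y": 0, "z": 0, "turn": 0}
  ]
}}

```text
time: 14.58
tool_pos: [0.5898, -0.0526, 0.1243]
tcp_rot: [-3.141, -0.042, -0.0]
wrist_force: [-0.9, 0.6, -0.1]
width: 0.999
```

Call:
{"api": "jog_arm", "payload": {
  "plan": [
    {"claw": 0, "x": 0, "y": 0, "z": -0.01, "turn": 0},
    {"claw": 0, "x": 0, "y": 0, "z": -0.03, "turn": 0},
    {"claw": 0, "x": 0, "y": 0, "z": -0.04, "turn": 0},
    {"claw": 0, "x": 0, "y": 0, "z": -0.04, "turn": 0},
    {"claw": 0, "x": -0.04, "y": 0, "z": -0.03, "turn": 0},
    {"claw": 0, "x": -0.05, "y": 0.04, "z": 0, "turn": 0},
    {"claw": 0, "x": 0, "y": 0.05, "z": 0, "turn": 0},
    {"claw": 0, "x": 0, "y": 0.06, "z": 0, "turn": 0},
    {"claw": 0, "x": 0, "y": 0.06, "z": 0, "turn": 0},
    {"claw": 0, "x": 0, "y": 0, "z": 0, "turn": 0}
  ]
}}

```text
time: 15.82
tool_pos: [0.5063, -0.2678, 0.275]
tcp_rot: [3.14, 0.034, 0.001]
wrist_force: [0.8, 0.6, 0.6]
width: 1.002
```

```bash
python3 - <<'E'
from h import *
s=bot.read_camera("scene");t=bot.read_camera("top")
R=lambda a:cv2.resize(a[:,:,::-1],(400,400),interpolation=cv2.INTER_CUBIC)
cv2.imwrite("pics/p6.png",cv2.convertScaleAbs(np.hstack([R(s[205:305,220:320]),R(t[130:230,285:385])]),alpha=1.6)); print(bot.read_state()["wrist_force"])
a=np.radians(1.6);c=np.array([[np.cos(a),-np.sin(a),0],[np.sin(a),np.cos(a),0],[0,0,1]])
for l in([-.036,0,.160],[-.072,.065,.082],[-.072,-.065,.082],[-.003,-.065,.132]):
    X=np.array([.621,-.0535,0])+c@np.array(l);print(l,((proj("scene",X)-[220,205])*4).round(),((proj("top",X)-[285,130])*4+[400,0]).round())
E
```

```text
[0.57001426 1.01363613 0.52830987]
[-0.036, 0, 0.16] [236. 134.] [612. 258.]
[-0.072, 0.065, 0.082] [401. 266.] [467. 378.]
[-0.072, -0.065, 0.082] [194. 142.] [754. 364.]
[-0.003, -0.065, 0.132] [ 87. 154.] [756. 189.]
```

View pics/p6.png

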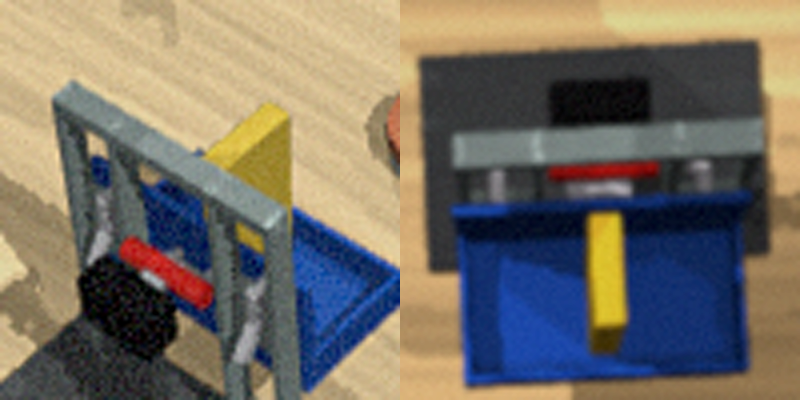

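Projected home points agree with the picture. The front rim corners were predicted at (467,378) and (754,364) and show at about (467,382) and (748,368). The roller sits over the bar, and the gripper is clear.

```bash
python3 -c "
from workcell import bot
print(bot.finish_job())"
```

```text
the job is handed in; nothing more can be done
None
```

The smaller, 130 mm blue tray is hung on the stand and released, and I've handed the job in at about 16 s. No verdict was reported.

I gripped the tray by its yellow fin, put both claws into the top slots and pressed it down onto the sills. It stopped hard at about 17 N, with the tray origin at about z 60 mm from the tool position.

**Last checks:**
- **Roller:** in the final pictures the roller is back at rest over the bar.
- **Position:** the tray's front corners lie within about 1.5 px of where they should be at home. The front edge may sag by 2–3 degrees, well inside the 10 allowed.
- **Released:** the gripper is clear, with about 1 N on the wrist.
- **Snap not clearly felt:** I saw no distinct force peak as the bar passed the roller. That the catch snapped rests on the pictures and the final height.
- **Green tray:** I did not measure it again at the end, but the arm never went down near it.

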